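# Turn up the work lamp by its click wheel

## Robot

A 6-joint arm with a two-finger parallel gripper is mounted at the origin on the work surface. World frame = base frame: x ahead of the robot, y to its left, z up, the work surface at z = 0. Lengths are in mm, angles in rad, forces in N, time in s.
With the tool pointing down it reaches from about 275 to 975 mm from the base axis. Payload 8.4 kg.
Tool frame: the origin (TCP) lies on the mounting face of the last link; the fingertips stand 190 mm ahead of it and the grasp point (between the pads) lies robot.pinch_z ahead of it (robot.pinch_z is the distance from the TCP to the grasp point, in mm); z points along the fingers, y is the line along which they close (so a half turn about z gives the same grasp; the last joint's range is limited). The gripper opens to 92 mm and grips with 3 to 60 N. Pads are 20 mm wide; open, the fingers measure 128 mm over their backs; the gripper's body (75 mm by 189 mm) begins 69 mm behind the grasp point.
Start: joints at [-1.252, 0.353, 1.633, -0, 1.155, -0.002], TCP at [197.078, -593.119, 404.683] pointing down, gripper open.
Joint ranges: [-2.63, 2.63], [-0.92, 2.1], [0.06, 2.66], [-1.3, 4.44], [0, 2.69], [-3.02, 3.02]. Speed limits (rad/s): [2.22, 2.22, 2.79, 3.14, 3.14, 3.14].

## Interface

Orientations are given as a unit quaternion [w, x, y, z].
In Python, from station import robot gives the robot as it stands.
- The arm moves only by the tool shift_gripper, called in YAML: its name, and indented under it one key for each argument. Schema: {"type":"object","properties":{"increments":{"type":"array","items":{"type":"array","items":{"type":"array","items":{"type":"number"},"minItems":7,"maxItems":7},"minItems":1,"maxItems":12},"minItems":1,"maxItems":1},"only":{"type":"string"},"quiet":{"type":"boolean"},"lines":{"type":"string"}},"required":["increments"],"additionalProperties":false}. increments is a list that holds a single list of rows (three levels of brackets), with 1 to 12 rows, each of 7 numbers: the finger opening in mm, then dx, dy, dz in mm, then a rotation vector rx, ry, rz in rad; each row shifts and turns the commanded pose from where the row before left it, along the tool's axes as they then stand; what a row does not reach is not made up. A row lasts 1/8 s, in which the tool goes at most 62.5 mm and 0.188 rad, less where a joint would pass 70% of its speed; a pose out of reach is approached as far as the arm can. The fingers move at their own pace and stop on an object; the grip force is fixed at half the most. Time passes only in rows, so rows that do not move let the fingers close. The tool returns the time, the measured TCP pose, the force, the opening and the grip force at its end. only (a regular expression) keeps the lines of the reply that match it, lines (a string "A,B") keeps lines A to B, and quiet returns only ok. Input that does not fit is refused with a message, and nothing moves.
- robot.get_state(): the state, without advancing time (a new reading comes with each control period).
- robot.snapshot(name): name is "side" or "top"; returns the picture (420x560x3 uint8, red, green, blue); there is no depth.
- robot.calibration(name): a dict with "camera_matrix" (3x3 intrinsics, pixels), "k1" (the pictures are not rectified: a ray, as slopes to the right and down, at radius r is drawn at 1 + k1 r^2 times it, then the intrinsics apply), "origin" and "rotation" of the camera in the world. Camera axes: x right, y down, z forward; pixel columns grow to the right and rows downward; lengths in mm; the calibration is good to about 2 mm. A picture is of the moment at which its call begins. calibration takes no time and is no camera call.
- robot.sign_off(): hands the job in; it is judged then, once.
The state is a dict: "time": time; "joint_positions": joint angles; "joint_vel": joint speeds; "effort": joint torques, N m; "position": TCP position; "ee_rot": TCP orientation; "contact_force": force on the tool from outside, world axes, zero at the start; "wrist_torque": the same for the moment, N m; "width": finger opening in mm; "finger_force": force on a finger pad.
Only numpy, scipy, OpenCV 4.12 (cv2) and the standard library are available. Lean on these libraries where they do the work, as an engineer would, in place of code of your own. Each camera call takes 0.05 s, during which the arm holds its last target. There are 200 camera calls.

## Task

The yellow work lamp is too dim to read the pressure gauge by. With a fingertip, roll the big knurled dimmer wheel on top of the lamp up until its red pointer rests at the green mark, which is the third click above the lowest mark. Leave the blue radio's volume wheel as it is and do not push the glass gauge about.

Things in the scene. Friction and masses are not known exactly. Their poses are not given: they have to be found in the camera images.
- lamp: Battery work lamp, fixed. Yellow power pack 150 mm in x, 100 mm in y, 64 mm high, with a yellow upright LED head at its +y side (45 mm in x, spanning y +65 to +145 mm, 136 mm high). Origin: centre of the pack's underside, on the bench; z up, x away from the robot within about 20 degrees. Its wheel is black with grey ridges, 60 mm in diameter, 22 mm wide, axle along y 48 mm above the origin.
- wheel_top (a point): Highest point of the lamp's dimmer wheel, straight above the lamp's origin, 78 mm above the bench and 14 mm proud of the pack; axes as the lamp's. Closed fingers pointing down, pressed here with about 4 N and moved level along x, take the wheel along by friction: a level stroke from x = -8 to +8 mm is one click. Lift straight up before going back.
- dimmer (a joint): Angle of the dimmer wheel, rad: 0 at the lowest mark, 0.524 (30 degrees, 15.7 mm at the rim) per click, 1.571 at the green mark, end stops just outside clicks 0 and 5. Grows as the wheel's top moves along the lamp's +x, away from the robot. Starts at click 0, 1 or 2. Springs to the nearest click when let go and stays; 1 to 2 N along the rim rolls it over a click.
- green_mark (a point): Centre of the wider green mark on the pack's top, beside the wheel (lamp x +5.5, y -34 mm, 65 mm above the bench). It is the fourth of six marks 11 mm apart along the lamp's x, one per click, the lowest nearest the robot, the others white. The red pointer slides over them, 11 mm a click, the same way as the wheel's top.
- radio: Blue portable radio, fixed, 70 mm in x, 180 mm in y, 100 mm high; origin at the centre of its underside, z up, x away from the robot within about 20 degrees. In its top, at y = -45 mm, is a smaller black volume wheel (diameter 36 mm, 12 mm wide, highest point 108 mm above the bench). Lamp and radio stand side by side, either one on the left.
- volume (a joint): Angle of the radio's volume wheel, rad, 0 at the start; it turns with light friction and must stay as it is (within 0.2 rad).
- gauge: Loose pressure gauge lying on its back on the far part of the bench: round brass case of 68 mm diameter, white dial under a glass dome, 38 mm high in all, with a brass stem reaching out to 56 mm along its -y. Origin: centre of its underside.

How it is judged:
By the outcome, as a careful person would: the job done as asked, in the order asked, and still so for the second after the job is handed in, with the robot touching nothing.
It also fails if it takes over 38 s, if anything falls off the work surface, if the arm or the gripper's body presses on something with over 40 N, if the wrist force passes 120 N, or if a joint passes its speed limit or range.

## Working session

There is one attempt and no reset: what is moved stays moved. The work goes in short steps, Python scripts to look and compute and a tool call to move; the robot and the scene stay as the last step left them, time stands still between calls to the robot, and variables do not carry over. Pictures are saved under pics/ and viewed, at most 10 in all, crops included, and the job is handed in when it is done.

```bash
ls; mkdir -p pics
```

Run:
```python
from station import robot
import cv2,json,numpy as np
for n in("top","side"):
    im=robot.snapshot(n); cv2.imwrite(f"pics/{n}0.png",cv2.cvtColor(im,cv2.COLOR_RGB2BGR))
    print(robot.calibration(n))
s=robot.get_state();print(s['time'],s['position'],s['ee_rot'],s['width'],robot.pinch_z)
```

```text
pics
station.py
{'camera_matrix': array([[536.72126816,   0.        , 286.68121758],
       [  0.        , 536.72126816, 217.43482976],
       [  0.        ,   0.        ,   1.        ]]), 'k1': -0.1698782549883381, 'origin': array([ 577.52646652,  -20.00904886, 1150.3070065 ]), 'rotation': array([ 0.0288138 , -0.6987802 ,  0.71456088, -0.01669605])}
{'camera_matrix': array([[520.80306754,   0.        , 273.69137127],
       [  0.        , 520.80306754, 211.17463221],
       [  0.        ,   0.        ,   1.        ]]), 'k1': -0.19193563027042415, 'origin': array([257.96830157, 680.02089484, 565.45687881]), 'rotation': array([ 0.12438215, -0.21277119,  0.84861278, -0.46809598])}
0.1 [ 197.01067022 -592.91689466  404.02381134] [-6.35403649e-04  9.87164536e-01  1.59705250e-01 -9.42672201e-05] 91.76118445070458 171.4
```

View pics/top0.png

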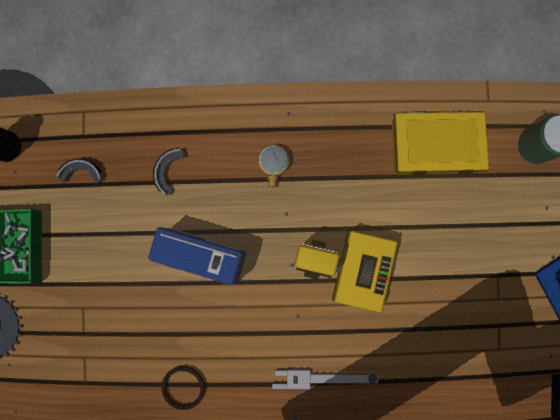

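View pics/side0.png

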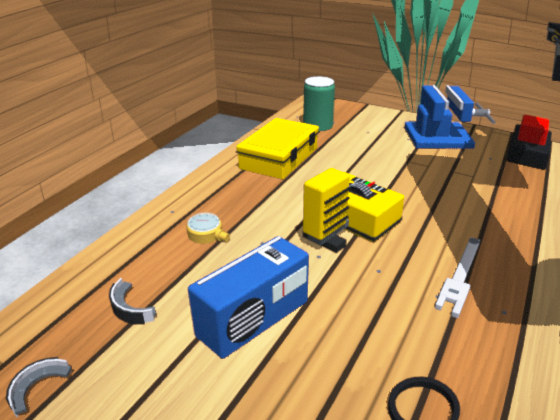

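The top view shows the lamp pack near pixel (366,271), its wheel at (367,271), the marks near (383,275) and the head at (318,260). The radio is at (197,256) and the gauge at (273,160). Next I'll measure the lamp.

Create h.py:
```python
import numpy as np,cv2
from station import robot
from scipy.spatial.transform import Rotation as R
def cast(n,uv,z):
    c=robot.calibration(n);k=c['k1'];K=c['camera_matrix']
    d=(np.atleast_2d(uv)-K[:2,2])/K[0,0]; u=d.copy()
    for _ in range(20): u=d/(1+k*(u**2).sum(1,keepdims=True))
    q=c['rotation'];q=R.from_quat(np.r_[q[1:],q[0]]).as_matrix()
    r=np.c_[u,np.ones(len(u))]@q.T;o=np.array(c['origin'])
    return o+r*((z-o[2])/r[:,2])[:,None]
def lamp(im):
    m=cv2.inRange(cv2.cvtColor(im,cv2.COLOR_RGB2HSV),(22,150,70),(32,255,255))
    x=np.zeros_like(m);x[215:325,333:405]=m[215:325,333:405]
    c=max(cv2.findContours(x,0,2)[0],key=cv2.contourArea)
    return c[:,0,:]
```

Run:
```python
from h import *
im=cv2.cvtColor(cv2.imread('pics/top0.png'),4)
c=lamp(im)
p=cast("top",c.astype(float),64)
r=cv2.minAreaRect(p[:,:2].astype(np.float32));print("pack",r, cv2.minAreaRect(c))
m=np.zeros(im.shape[:2],np.uint8)
hsv=cv2.cvtColor(im,cv2.COLOR_RGB2HSV)
dark=cv2.inRange(hsv,(0,0,0),(179,120,110)); dark[:250]=0;dark[295:]=0;dark[:,:352]=0;dark[:,378:]=0
ys,xs=np.nonzero(dark);q=cast("top",np.c_[xs,ys].astype(float),74)
print("wheel",cv2.minAreaRect(q[:,:2].astype(np.float32)))
s=np.s_[245:305,345:405]
cv2.imwrite('pics/z0.png',cv2.resize(cv2.cvtColor(im,4)[s],None,fx=10,fy=10,interpolation=2))
g=cv2.inRange(hsv,(45,100,60),(80,255,255));rd=cv2.inRange(hsv,(0,120,90),(8,255,255))
for n,k in(("green",g),("red",rd)):
    ys,xs=np.nonzero(k[245:305,345:405]);print(n,len(xs),cast("top",[[xs.mean()+345,ys.mean()+245]],65))
```

```text
pack ((535.8929443359375, -158.4614715576172), (103.40179443359375, 150.44114685058594), 75.22710418701172) ((365.1062316894531, 270.953857421875), (50.863868713378906, 74.44284057617188), 13.392498016357422)
wheel ((531.0321044921875, -166.804443359375), (45.40419006347656, 66.46430206298828), 74.4339828491211)
green 29 [[ 532.23232858 -194.4538314    65.        ]]
red 23 [[ 521.46666711 -191.59807315   65.        ]]
```

View pics/z0.png

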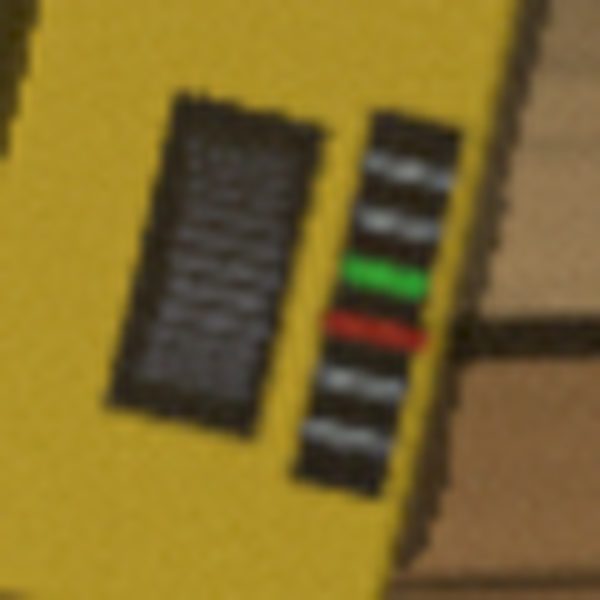

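The crop shows the red pointer at crop (372,330), one 11 mm click below the green mark at (385,278), so it sits at click 2. The wheel is centred at crop (217,265), with its origin near (535.5,-160) and the yaw about -15°. One click is needed. I'll turn the tool onto the lamp's axes, close the fingers and travel.

shift_gripper:
  increments:
    - [[0, 0, 0, 0, 0, 0, 0.146], [0, 0, 0, 0, 0, 0, 0.146], [0, 0, 0, 0, 0, 0, 0.146], [0, 0, 0, 0, 0, 0, 0.146]]

```text
time: 0.6
position: [197.0, -593.0, 404.2]
ee_rot: [-0.0, 0.991, -0.134, -0.0]
contact_force: [0.2, -0.2, 0.1]
width: 54.1
finger_force: 0.0
```

shift_gripper:
  increments:
    - [[0, 17.3, -42.2, 0, 0, 0, 0], [0, 17.3, -42.2, 0, 0, 0, 0], [0, 17.3, -42.2, 0, 0, 0, 0], [0, 17.3, -42.2, 0, 0, 0, 0], [0, 17.3, -42.2, 0, 0, 0, 0], [0, 17.3, -42.2, 0, 0, 0, 0], [0, 17.3, -42.2, 0, 0, 0, 0], [0, 17.3, -42.2, 0, 0, 0, 0], [0, 17.3, -42.2, 0, 0, 0, 0], [0, 17.3, -42.2, 0, 0, 0, 0], [0, 17.3, -42.2, 0, 0, 0, 0], [0, 17.3, -42.2, 0, 0, 0, 0]]

```text
time: 2.1
position: [529.9, -156.8, 404.5]
ee_rot: [-0.0, 0.991, -0.131, -0.0]
contact_force: [0.8, -0.1, 0.4]
width: 0.7
finger_force: 0.0
```

shift_gripper:
  increments:
    - [[0, 0, 0, 0, 0, 0, 0], [0, 0, 0, 0, 0, 0, 0]]

```text
time: 2.35
position: [528.9, -158.3, 404.3]
ee_rot: [0.0, 0.991, -0.131, -0.001]
contact_force: [-0.6, -0.2, 0.1]
width: 0.7
finger_force: 0.0
```

Add to h.py:
```python
def togo(x,y,z):
    s=robot.get_state();q=s['ee_rot'];r=R.from_quat(np.r_[q[1:],q[0]])
    print(s['time'],s['position'],'F',s['contact_force'],'w',s['width'],'q',np.round(s['joint_positions'],2))
    print('togo tool',r.inv().apply(np.array([x,y,z])-s['position']),'xdir',r.apply([1,0,0]),'zdir',r.apply([0,0,1]))
```

```bash
python3 -c "
from h import *
togo(527.8,-157.9,288)"
```

```text
2.35 [ 528.9373453  -158.28849237  404.30954597] F [-0.64997707 -0.20183934  0.09347531] w 0.669680843977922 q [-0.29  0.24  1.79 -0.    1.11  1.54]
togo tool [ -1.08146994  -0.11857116 116.3106673 ] xdir [ 0.96573855 -0.25951497 -0.00101219] zdir [-1.06352279e-03 -5.73815088e-05 -9.99999433e-01]
```

shift_gripper:
  increments:
    - [[0, -1, 0, 40, 0, 0, 0], [0, 0, 0, 40, 0, 0, 0], [0, 0, 0, 30, 0, 0, 0], [0, 0, 0, 15, 0, 0, 0], [0, 0, 0, 6, 0, 0, 0], [0, 0, 0, 0, 0, 0, 0]]

```text
time: 3.1
position: [528.4, -158.3, 274.2]
ee_rot: [0.0, 0.991, -0.131, 0.0]
contact_force: [0.1, -0.4, -0.0]
width: 0.4
finger_force: 0.0
```

shift_gripper:
  increments:
    - [[0, 0, 0, 1, 0, 0, 0], [0, 0, 0, 1, 0, 0, 0], [0, 0, 0, 1, 0, 0, 0], [0, 0, 0, 0, 0, 0, 0]]

```text
time: 3.6
position: [528.3, -157.8, 270.8]
ee_rot: [0.0, 0.991, -0.131, 0.0]
contact_force: [-0.0, 0.9, 0.2]
width: 0.6
finger_force: 0.0
```

```bash
python3 -c "
from h import *
togo(527.8,-157.9,268)
for n in ('top','side'): cv2.imwrite(f'pics/{n}1.png',cv2.cvtColor(robot.snapshot(n),4))
im=cv2.imread('pics/side1.png')[110:260,280:430]; im2=cv2.imread('pics/top1.png')[225:315,325:415]
cv2.imwrite('pics/j1.png',np.hstack([cv2.resize(im,(400,400)),cv2.resize(im2,(400,400))]))"
```

```text
3.6 [ 528.32942046 -157.8461233   270.76642383] F [-0.03215181  0.88717881  0.21009439] w 0.6148948217654718 q [-0.29  0.41  1.9   0.    0.83  1.54]
togo tool [-0.49747028  0.18972808  2.76637237] xdir [ 9.65591394e-01 -2.60063935e-01  1.00426646e-04] zdir [ 9.90425140e-05 -1.84264172e-05 -9.99999995e-01]
```

View pics/j1.png

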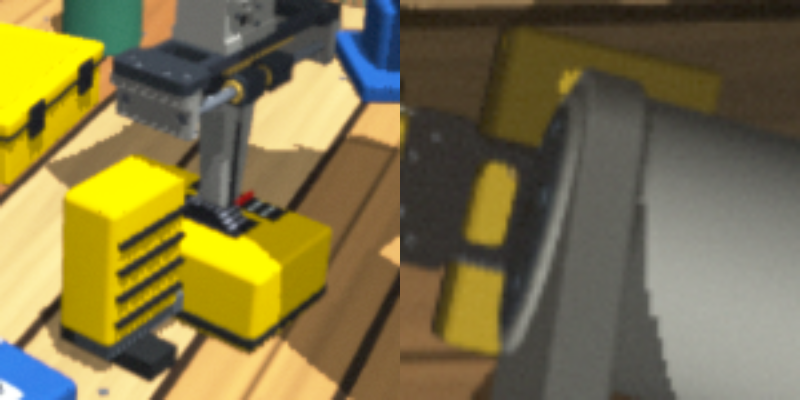

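The side view (left half) shows the closed fingertips just above the wheel at crop (215,205), with the body clear of the lamp's head. The red pointer is visible at crop (245,198). Next I'll approach in small steps until it touches.

shift_gripper:
  increments:
    - [[0, 0, 0, 1, 0, 0, 0], [0, 0, 0, 1, 0, 0, 0], [0, 0, 0, 0, 0, 0, 0]]

```text
time: 4.08
position: [528.3, -157.9, 268.6]
ee_rot: [-0.0, 0.991, -0.131, -0.0]
contact_force: [-0.2, -0.3, -0.1]
width: 0.4
finger_force: 0.0
```

shift_gripper:
  increments:
    - [[0, 0, 0, 0.5, 0, 0, 0], [0, 0, 0, 0, 0, 0, 0]]

```text
time: 4.32
position: [528.4, -157.9, 268.4]
ee_rot: [0.0, 0.991, -0.131, 0.0]
contact_force: [-0.6, 0.4, 3.4]
width: 0.5
finger_force: 1.8
```

shift_gripper:
  increments:
    - [[0, 0, 0, 0.5, 0, 0, 0], [0, 0, 0, 0, 0, 0, 0]]

```text
time: 4.58
position: [528.6, -158.0, 268.3]
ee_rot: [0.0, 0.991, -0.131, 0.0]
contact_force: [-1.9, -0.4, 9.0]
width: 0.7
finger_force: 4.2
```

Contact is at 9 N, so I'll ease off slightly and then make the one-click stroke.

shift_gripper:
  increments:
    - [[0, 0, 0, -0.3, 0, 0, 0], [0, 2, 0, 0, 0, 0, 0], [0, 2, 0, 0, 0, 0, 0], [0, 2, 0, 0, 0, 0, 0], [0, 2, 0, 0, 0, 0, 0]]

```text
time: 5.2
position: [536.3, -160.0, 268.4]
ee_rot: [-0.0, 0.991, -0.131, 0.0]
contact_force: [-0.5, 0.7, 5.6]
width: 0.2
finger_force: 3.1
```

shift_gripper:
  increments:
    - [[0, 2, 0, 0, 0, 0, 0], [0, 2, 0, 0, 0, 0, 0], [0, 2, 0, 0, 0, 0, 0], [0, 2, 0, 0, 0, 0, 0], [0, 0, 0, 0, 0, 0, 0]]

```text
time: 5.82
position: [544.0, -162.0, 268.3]
ee_rot: [-0.0, 0.991, -0.131, 0.0]
contact_force: [-1.3, 1.0, 5.4]
width: 0.3
finger_force: 3.3
```

```bash
python3 -c "
from h import *
togo(543.2,-162.1,268)
im=robot.snapshot('side'); cv2.imwrite('pics/s2.png',cv2.resize(cv2.cvtColor(im,4)[160:220,330:410],(800,600),interpolation=2))"
```

```text
5.825 [ 543.99567211 -162.0451444   268.31382073] F [-1.3099516   1.01556735  5.3724471 ] w 0.29588022510808754 q [-0.29  0.43  1.87  0.    0.84  1.54]
togo tool [-0.75406184  0.26010356  0.31356588] xdir [ 9.65538218e-01 -2.60261164e-01  2.76587068e-04] zdir [ 3.13379426e-04  9.98718325e-05 -9.99999946e-01]
```

View pics/s2.png

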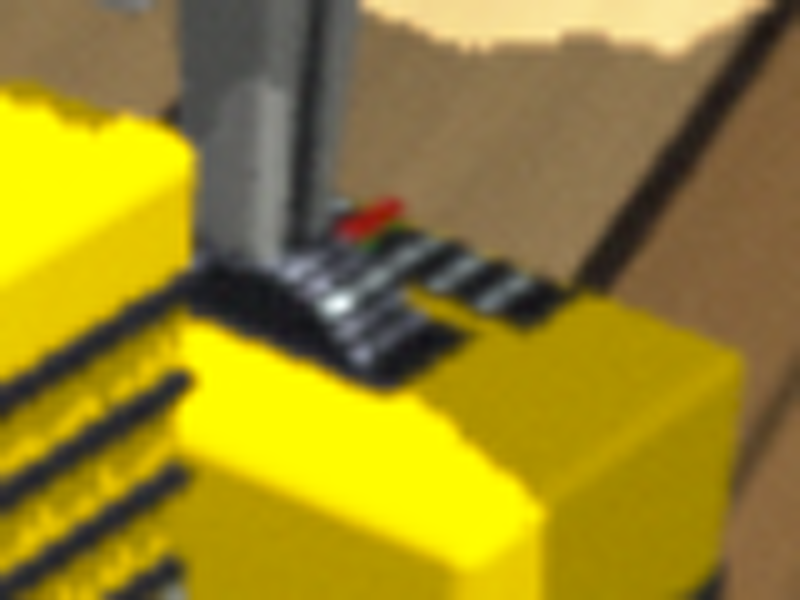

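The red pointer at crop (370,218) now covers the green mark, with three white marks below it. I'll lift straight up, retreat to the right and verify from the top.

shift_gripper:
  increments:
    - [[0, 0, 0, -5, 0, 0, 0], [0, 0, 0, -15, 0, 0, 0], [0, 0, 0, -40, 0, 0, 0], [0, 0, 0, -40, 0, 0, 0], [0, 0, 0, -40, 0, 0, 0], [0, 0, 45, 0, 0, 0, 0], [0, 0, 45, 0, 0, 0, 0], [0, 0, 45, 0, 0, 0, 0], [0, 0, 45, 0, 0, 0, 0], [0, 0, 45, 0, 0, 0, 0], [0, 0, 45, 0, 0, 0, 0], [0, 0, 0, 0, 0, 0, 0]]

```text
time: 7.38
position: [472.4, -425.2, 408.7]
ee_rot: [0.001, 0.991, -0.133, 0.0]
contact_force: [-0.0, 1.0, -0.2]
width: 0.8
finger_force: 0.0
```

Run:
```python
from h import *
im=robot.snapshot('top')
cv2.imwrite('pics/t3.png',cv2.resize(cv2.cvtColor(im,4)[245:305,345:405],None,fx=10,fy=10,interpolation=2))
```

```text
(no output)
```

View pics/t3.png

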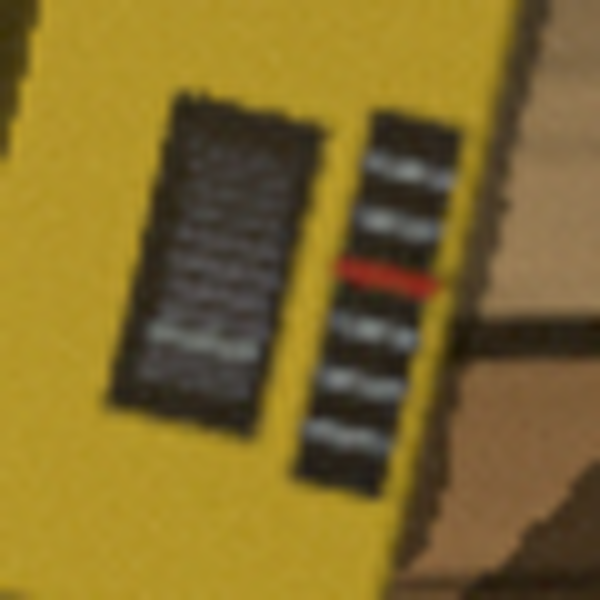

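The red pointer sits at crop (387,278), exactly on the green mark. There are three white marks below it and two above.

```bash
python3 -c "
from station import robot
print(robot.sign_off())"
```

```text
the job is handed in; nothing more can be done
None
```

I rolled the lamp's dimmer wheel up one click, so its red pointer now rests on the green mark; the arm stayed well away from the radio and gauge, and the job was handed in at about 7.4 s.

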